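Set the dial cover of the porcelain carousel to the crucible compartment

ROBOT

A 7-joint arm with a two-finger parallel gripper is mounted at the origin on the work surface. World frame = base frame: x ahead of the robot, y to its left, z up, the work surface at z = 0. Lengths are in mm, angles in rad, forces in N, time in s.
With the tool pointing down it reaches from about 400 to 875 mm from the base axis. Payload 4.4 kg.
Tool frame: the origin (TCP) lies midway between the tips of the shut fingers; the grasp point (between the pads) lies 19 mm behind it; z points along the fingers, y is the line along which they close (so a half turn about z gives the same grasp; the last joint's range is limited). The gripper opens to 85 mm and grips with 20 to 120 N. Pads are 22 mm wide; open, the fingers measure 114 mm over their backs; the gripper's body (76 mm by 85 mm) begins 54 mm behind the grasp point. The pads swing forward as they close: fully open they stand 13 mm farther back than shut.
Start: joints at [-1.412, 0.628, 0.038, 1.517, -0.027, 0.996, -0.02], TCP at [144.867, 633.665, 231.313] pointing down, gripper open.
Joint ranges: [-3.06, 3.06], [-0.37, 2.12], [-1.25, 1.32], [0.18, 2.47], [-1.1, 4.24], [0.23, 1.98], [-2.94, 2.94]. Speed limits (rad/s): [2.57, 2.57, 3.14, 3.14, 3.14, 3.14, 3.14].

INTERFACE

Orientations are given as [roll, pitch, yaw] about the fixed x, y, z axes, in that order (R = Rz(yaw) Ry(pitch) Rx(roll)).
In Python, from cell import ctrl gives the robot as it stands.
- The arm moves only by the shell command python3 -m handwheel 'ROWS'. ROWS is JSON, a list of rows, each a list of 3 entries, a list of its own where there are three numbers: the turn, a rotation vector about the tool's x, y, z in degrees, then the shift along the tool's x, y, z in m, then the closure, from 0 (fully open) to 1 (shut). A call has 1 to 5 rows; each row shifts and turns the commanded pose from where the row before left it, along the tool's axes as they then stand; what a row does not reach is not made up. A row lasts 1/12 s, in which the tool goes at most 41.7 mm and 7.16 degrees, less where a joint would pass 70% of its speed; a pose out of reach is approached as far as the arm can. A call is refused whole if a number of a shift passes 0.0417 or a number of a turn 7.16, either way. A call with a gripper value outside its range is refused whole. The fingers move at their own pace and stop on an object; the grip force is fixed at half the most. Time passes only in rows, so rows that do not move let the fingers close. It gives the time, the measured TCP pose, the force, the opening and the grip force at its end, in the units of the state.
- ctrl.read_state(): the state, without advancing time (a new reading comes with each control period).
- ctrl.get_image(name): name is "scene" or "top" or "wrist"; returns a dict with "pixels" (384x512x3 uint8, red, green, blue), "fx", "fy", "cx", "cy" (pixels), "pose" (4x4, takes a point from camera to world coordinates); the wrist camera has in their place "T_tool_cam" (4x4, takes a point from camera to tool coordinates, whose origin is the TCP and whose axes are the flange's). Camera axes: x right, y up, looking along -z (the intrinsics and any distortion apply to the point x, -y, -z); pixel columns grow to the right and rows downward; lengths in mm; the calibration is good to about 2 mm. A picture is of the moment at which its call begins: read the wrist's pose just before it. There is no depth.
- ctrl.finish_job(): hands the job in; it is judged then, once.
The state is a dict: "clock": time; "qpos": joint angles; "qd": joint speeds; "tau": joint torques, N m; "eef_pos": TCP position; "tool_rot": TCP orientation; "force": force on the tool from outside, world axes, zero at the start; "torque": the same for the moment, N m; "width": finger opening in mm; "gripper_force": force on a finger pad.
Only numpy, scipy, OpenCV 4.12 (cv2) and the standard library are available. Lean on these libraries where they do the work, as an engineer would, in place of code of your own. Each camera call takes 0.05 s, during which the arm holds its last target. There are 200 camera calls.

TASK

The washed crucibles are to go back into the porcelain carousel. Turn its dial cover by the bar grip until the opening in the cover lies wholly over the compartment that has the sample crucible (the little open cup) standing before it on the ledge, then let go. Leave the glass beaker beside the carousel where it stands.

Things in the scene. Friction and masses are not known exactly. Their poses are not given: they have to be found in the camera images.
- dial_cover (a joint): Angle of the carousel's flat grey cover (disc 192 mm wide, top 57 mm above the bench) about its upright axis, counter-clockwise from above, stops at -3 and 3. Its one opening is a wedge gap 36 degrees wide, 34 mm off the axis to the rim, black lips. At 0 it lies over the compartment with no sample; starts within 0.35 of that. Stays where left: friction 0.06 N m, no spring or detents.
- dial_grip (a point): Point on the turning axis, 91 mm above the bench, in the cover's black bar grip: 64 mm long, 16 mm thick, from 65 mm (top of a hub 56 mm wide) to 105 mm above the bench. Axes turn with the cover: x along the bar, from the axis toward the middle of the opening; y across its thickness; z up. The drum below (190 mm wide, fixed) has six equal compartments.
- sample_crucible: White porcelain open cup, 40 mm wide, 36 mm tall, fixed on the carousel's wooden ledge (290 mm wide, 12 mm high), 120 mm from the axis, in line with the middle of its compartment, which is next to the one without sample, on either side. Origin: centre of underside; yaw means nothing. Other samples: knobbed lid, boat, square tile, rod. Loose crucibles in a steel tray are bystanders.
- beaker: Empty straight glass beaker, 66 mm wide at the rim, 85 mm tall, loose on the bench beside the carousel, 185 to 215 mm from its axis. Origin: centre of its underside.

How it is judged:
By the outcome, as a careful person would: the job done as asked, in the order asked, and still so for the second after the job is handed in, with the robot touching nothing.
It also fails if it takes over 32 s, if anything falls off the work surface, if the arm or the gripper's body presses on something with over 40 N, if the wrist force passes 120 N, or if a joint passes its speed limit or range.

## Working session

There is one attempt and no reset: what is moved stays moved. The work goes in short steps, Python scripts to look and compute and a shell command to move; the robot and the scene stay as the last step left them, time stands still between calls to the robot, and variables do not carry over. Pictures are saved under pics/ and viewed, at most 10 in all, crops included, and the job is handed in when it is done.

```bash
mkdir -p pics; cat > h.py <<'E'
import numpy as np, cv2
from cell import ctrl
def snap(n,f):
    im=ctrl.get_image(n); cv2.imwrite('pics/'+f,im['pixels'][:,:,::-1]); return im
def ray(im,u,v,z,T=None):
    T=np.array(im['pose']) if T is None else T
    d=T[:3,:3]@np.array([(u-im['cx'])/im['fx'],-(v-im['cy'])/im['fy'],-1])
    o=T[:3,3]; return o+d*(z-o[2])/d[2]
E
python3 - <<'E'
from h import *
s=ctrl.read_state(); print(s)
for n in('top','scene'):
    im=snap(n,n+'1.png'); print(n,{k:v for k,v in im.items() if k!='pixels'})
E
```

```text
{'clock': 0.0, 'qpos': array([-1.41178232,  0.62937214,  0.03844089,  1.51841231, -0.02698647,
        0.99629118, -0.02004405]), 'qd': array([-1.57339897e-04,  1.32169984e-03,  7.04365904e-04, -3.70673127e-05,
       -1.69559099e-04, -9.42488787e-04,  4.07152630e-04]), 'tau': array([-6.67113709e-04, -5.63398540e+01,  1.22636843e+00, -1.93438804e+01,
        1.10927687e-02,  1.08393034e-02, -4.18325342e-06]), 'eef_pos': array([144.7326765 , 633.01464116, 230.35805165]), 'tool_rot': array([-3.13962812e+00,  3.90552387e-05,  2.91674185e+00]), 'force': array([0.72359719, 0.55096691, 0.32380352]), 'torque': array([-0.02680059, -0.05673099,  0.00031699]), 'gripper_force': 0.0, 'width': 85.63739067651863}
top {'fx': 402.051915257373, 'fy': 402.051915257373, 'cx': 263.1049769274585, 'cy': 182.31421528195747, 'pose': array([[-9.60604335e-03,  9.94333499e-01, -1.05870755e-01,
         4.58027778e+02],
       [-9.99953005e-01, -9.41348122e-03,  2.31841350e-03,
         1.07624476e+02],
       [ 1.30866385e-03,  1.05888050e-01,  9.94377196e-01,
         9.45160016e+02],
       [ 0.00000000e+00,  0.00000000e+00,  0.00000000e+00,
         1.00000000e+00]])}
scene {'fx': 449.19129318905266, 'fy': 449.19129318905266, 'cx': 257.47482904448236, 'cy': 186.09035402764013, 'pose': array([[ 6.39218762e-01, -6.71781938e-01,  3.74310569e-01,
         9.40550509e+02],
       [ 7.68954991e-01,  5.51773704e-01, -3.22883881e-01,
        -2.40472981e+02],
       [ 1.03728303e-02,  4.94221415e-01,  8.69274178e-01,
         9.36046073e+02],
       [ 0.00000000e+00,  0.00000000e+00,  0.00000000e+00,
         1.00000000e+00]])}
```

View pics/top1.png

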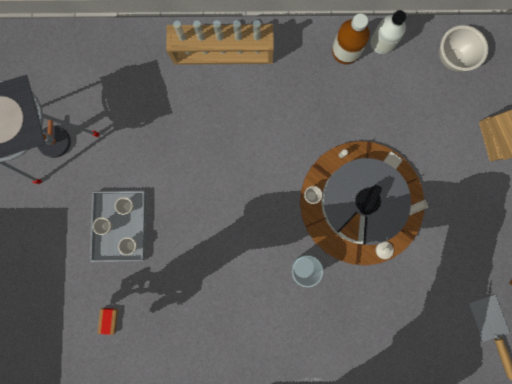

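View pics/scene1.png

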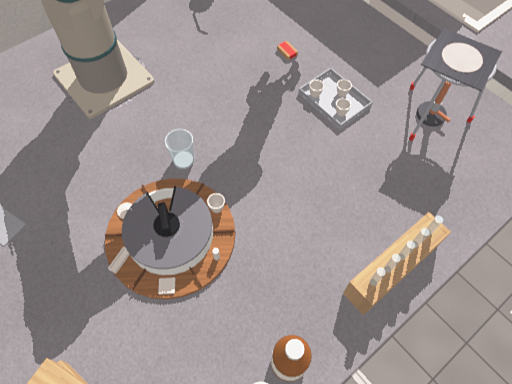

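The top view shows the carousel around (367,201), with the cup at (313,195), the opening near (352,228) and the beaker at (307,271). The knobbed lid is at (385,250). I'll enlarge it and compute positions.

```bash
python3 - <<'E'
from h import *
im=ctrl.get_image('top'); p=im['pixels']
c=p[130:280,290:440]; g=cv2.resize(c,(600,600),interpolation=cv2.INTER_CUBIC)
cv2.imwrite('pics/crop1.png',g[:,:,::-1])
# wood ring -> outer ellipse centre
hsv=cv2.cvtColor(p,cv2.COLOR_RGB2HSV)
m=((hsv[...,0]<18)&(hsv[...,1]>100)).astype(np.uint8); m[:, :295]=0;m[:,432:]=0;m[:135]=0;m[270:]=0
q=np.argwhere(m)[:,::-1]; h=cv2.convexHull(q.astype(np.int32))[:,0]
W=np.array([ray(im,u,v,12)[:2] for u,v in h]); (cx,cy),r=cv2.minEnclosingCircle(W.astype(np.float32)); print('centre',cx,cy,r)
C=np.array([cx,cy])
k=ray(im,313,195,40)[:2]-C; print('cup r,ang',np.hypot(*k),np.degrees(np.arctan2(k[1],k[0])))
b=ray(im,307,271,5)[:2]; print('beaker',b,np.hypot(*(b-C)))
for uv in((352,228),):
    k=ray(im,*uv,57)[:2]-C; print('open',np.hypot(*k),np.degrees(np.arctan2(k[1],k[0])))
for uv in((344,153),(394,159),(419,207),(385,250)):
    k=ray(im,*uv,18)[:2]-C; print('s',np.hypot(*k),np.degrees(np.arctan2(k[1],k[0])))
E
```

```text
centre 509.8574523925781 -123.81095123291016 144.45654296875
cup r,ang 117.91814602355362 82.84582247915472
beaker [352.23024807   6.53579118] 204.53999315719636
open 69.53266457806168 149.62316066292408
s 120.65925191508589 19.10763306198844
s 125.08919006653903 -37.88609874028912
s 130.25919989006616 -96.05612334593057
s 120.44395988169107 -157.009846695918
```

View pics/crop1.png

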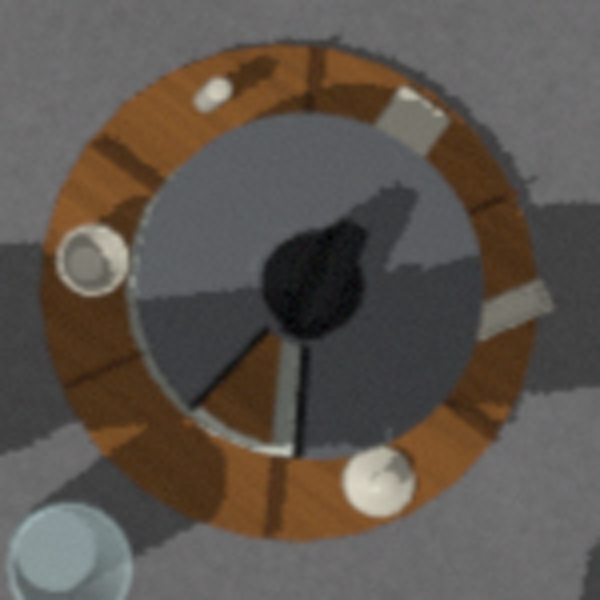

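The crop shows the opening's lips running from (270,330) to (195,405) and from (306,348) to (297,455). The cup is at (92,260), about 83° about the axis, and the opening is near 150°, so the cover turns about -67° (clockwise). First I'll move over, by way of a point clear of the base.

```bash
R='[[0,0,0],[-0.034,-0.0235,0],0]'
python3 -m handwheel '[[[0,0,0],[-0.034,-0.0235,0],0],[[0,0,0],[-0.034,-0.0235,0],0],[[0,0,0],[-0.034,-0.0235,0],0],[[0,0,0],[-0.034,-0.0235,0],0],[[0,0,0],[-0.034,-0.0235,0],0]]'
python3 -m handwheel '[[[0,0,0],[-0.034,-0.0235,0],0],[[0,0,0],[-0.034,-0.0235,0],0],[[0,0,0],[-0.034,-0.0235,0],0],[[0,0,0],[-0.034,-0.0235,0],0],[[0,0,0],[-0.034,-0.0235,0],0]]'
```

```text
clock: 0.57
eef_pos: [285.3, 479.5, 231.1]
tool_rot: [-3.141, -0.0, 2.917]
force: [0.2, 0.1, 0.3]
width: 85.5
gripper_force: 0.0
clock: 0.98
eef_pos: [424.9, 327.0, 231.3]
tool_rot: [-3.142, -0.0, 2.917]
force: [0.4, 1.1, -0.6]
width: 85.1
gripper_force: 0.0
```

```bash
python3 -m handwheel '[[[0,0,0],[-0.016,-0.037,0],0],[[0,0,0],[-0.016,-0.037,0],0],[[0,0,0],[-0.016,-0.037,0],0],[[0,0,0],[-0.016,-0.037,0],0],[[0,0,0],[-0.016,-0.037,0],0]]'
python3 -m handwheel '[[[0,0,0],[-0.016,-0.037,0],0],[[0,0,0],[-0.016,-0.037,0],0],[[0,0,0],[-0.016,-0.037,0],0],[[0,0,0],[-0.016,-0.037,0],0],[[0,0,0],[-0.016,-0.037,0],0]]'
python3 -m handwheel '[[[0,0,0],[-0.016,-0.037,0],0],[[0,0,0],[0,0,0],0],[[0,0,0],[0,0,0],0]]'
cat >> h.py <<'E'
from scipy.spatial.transform import Rotation as Ro
def wrist(f):
    s=ctrl.read_state(); T=np.eye(4); T[:3,:3]=Ro.from_euler('xyz',s['tool_rot']).as_matrix(); T[:3,3]=s['eef_pos']
    im=snap('wrist',f); return im,T@np.array(im['T_tool_cam']),s
E
python3 - <<'E'
from h import *
im,T,s=wrist('w1.png'); print(s['eef_pos'],s['tool_rot'],s['qpos'],T[:3,3])
E
```

```text
clock: 1.4
eef_pos: [460.5, 128.7, 231.2]
tool_rot: [-3.142, -0.0, 2.917]
force: [1.3, -0.8, 0.4]
width: 85.7
gripper_force: 0.0
clock: 1.82
eef_pos: [497.3, -69.5, 231.3]
tool_rot: [3.141, -0.0, 2.917]
force: [0.9, 0.5, -0.1]
width: 85.3
gripper_force: 0.0
clock: 2.07
eef_pos: [504.5, -110.3, 231.0]
tool_rot: [-3.141, -0.0, 2.911]
force: [-0.1, 1.0, -0.6]
width: 85.4
gripper_force: 0.0
[ 504.46952975 -110.33694572  231.02418647] [-3.14058266e+00 -1.79279067e-04  2.91061363e+00] [ 0.08798584  0.43987528  0.10288565  1.88883726 -0.05870242  0.81600951
  1.5612076 ] [439.24162227 -95.35613431 374.43654229]
```

View pics/w1.png

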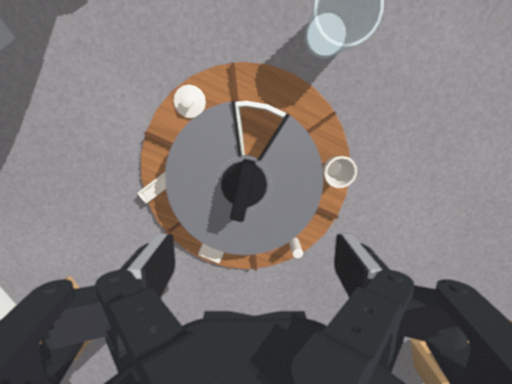

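The wrist view shows the cover centred near (244,178), its lips at (238,105)-(243,155) and (287,117)-(262,158), and the cup at (341,171). The bar top runs from (238,220) toward (255,155).

```bash
python3 - <<'E'
from h import *
p=cv2.imread('pics/w1.png'); s=ctrl.read_state()
im=ctrl.get_image('wrist'); T=np.eye(4); T[:3,:3]=Ro.from_euler('xyz',s['tool_rot']).as_matrix(); T[:3,3]=s['eef_pos']; T=T@np.array(im['T_tool_cam'])
hsv=cv2.cvtColor(p,cv2.COLOR_BGR2HSV)
m=((hsv[...,0]<18)&(hsv[...,1]>90)).astype(np.uint8); m[268:]=0; m[:,:130]=0; m[:,365:]=0; m[:60]=0
n,l,st,_=cv2.connectedComponentsWithStats(m); 
q=np.argwhere(m&(st[l,4]>100))[:,::-1].astype(np.int32); h=cv2.convexHull(q)[:,0]
W=np.array([ray(im,u,v,12,T)[:2] for u,v in h],np.float32); e=cv2.minEnclosingCircle(W); print(e)
C=np.array(e[0])
# lips/black cover parts at z57..
def a(u,v,z): k=ray(im,u,v,z,T)[:2]-C; return np.round([np.hypot(*k),np.degrees(np.arctan2(k[1],k[0]))],1)
for uv in((238,105),(243,153),(287,117),(262,157)): print('lip',uv,a(*uv,57))
print('cup',a(341,171,45)); 
b=((p.max(2)<32)).astype(np.uint8); b[:130]=0;b[235:]=0;b[:,:200]=0;b[:,290:]=0
n,l,st,ce=cv2.connectedComponentsWithStats(b); print(st[1:],ce[1:])
for i in(1,):
  big=1+np.argmax(st[1:,4]); print(ray(im,*ce[big],70,T))
for uv in((240,220),(232,219)): print('bar end',a(*uv,105),a(*uv,85))
cv2.imwrite('pics/w1c.png',cv2.resize(p[90:240,160:310],(600,600),interpolation=cv2.INTER_CUBIC))
E
```

```text
((509.43231201171875, -122.0649642944336), 144.1759796142578)
lip (238, 105) [ 91.  170.7]
lip (243, 153) [ 36.7 168.1]
lip (287, 117) [ 92.5 134.2]
lip (262, 157) [ 38.7 132.7]
cup [121.8  83.1]
[[237 171   2   2   2]
 [237 176   1   1   1]
 [226 181   1   1   1]
 [225 188   1   1   1]
 [224 190   1   1   1]
 [228 197   2   2   2]
 [232 196   1   1   1]
 [232 200   1   1   1]] [[237.5 171.5]
 [237.  176. ]
 [226.  181. ]
 [225.  188. ]
 [224.  190. ]
 [228.5 197.5]
 [232.  196. ]
 [232.  200. ]]
[ 491.37427109 -124.82242977   70.        ]
bar end [ 29.4 -18.3] [ 37.2 -18.9]
bar end [ 30.3 -34.8] [ 38.1 -33. ]
```

View pics/w1c.png

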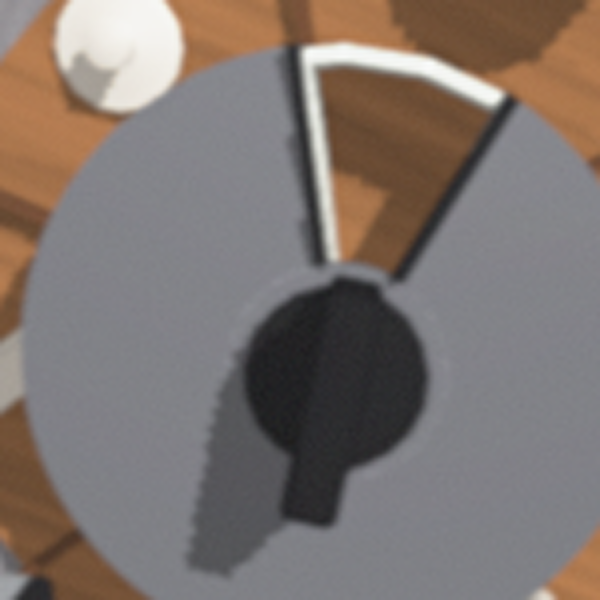

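The crop shows the bar aligned with the opening and its mid-angle near 151.5°. Target is 83°. Next I'll align over the bar.

```bash
python3 -m handwheel '[[[0,0,0],[-0.0078,-0.011,0],0],[[0,0,5],[0,0,0],0],[[0,0,5],[0,0,0],0],[[0,0,5.2],[0,0,0.03],0],[[0,0,0],[0,0,0.03],0]]'
python3 -m handwheel '[[[0,0,0],[0,0,0.03],0],[[0,0,0],[0,0,0],0],[[0,0,0],[0,0,0],0]]'
```

```text
clock: 2.58
eef_pos: [512.2, -119.0, 172.2]
tool_rot: [3.14, 0.005, 2.65]
force: [0.3, 0.2, -1.0]
width: 85.9
gripper_force: 0.0
clock: 2.83
eef_pos: [509.3, -118.7, 140.5]
tool_rot: [-3.141, -0.003, 2.653]
force: [0.3, 0.1, 0.7]
width: 85.5
gripper_force: 0.0
```

```bash
python3 -m handwheel '[[[0,0,0],[-0.002,-0.004,0.015],0],[[0,0,0],[0,0,0.025],0],[[0,0,0],[0,0,0.025],0.4],[[0,0,0],[0,0,0],0.6],[[0,0,0],[0,0,0],0.6]]'
python3 -m handwheel '[[[0,0,0],[0,0,0.002],0.6],[[0,0,0],[0,0,0],1],[[0,0,0],[0,0,0],1],[[0,0,0],[0,0,0],1],[[0,0,0],[0,0,0],1]]'
```

```text
clock: 3.25
eef_pos: [510.4, -124.0, 77.3]
tool_rot: [3.141, 0.0, 2.652]
force: [-0.1, 0.1, 1.2]
width: 51.6
gripper_force: 0.0
clock: 3.67
eef_pos: [510.3, -125.4, 76.2]
tool_rot: [-3.141, 0.003, 2.651]
force: [-1.2, -1.8, 7.5]
width: 14.9
gripper_force: 59.1
```

```bash
python3 -m handwheel '[[[0,0,3],[0,0,0],1],[[0,0,4],[0,0,0],1],[[0,0,4],[0,0,0],1],[[0,0,4],[0,0,0],1],[[0,0,4],[0,0,0],1]]'
python3 -m handwheel '[[[0,0,5],[0,0,0],1],[[0,0,5],[0,0,0],1],[[0,0,5],[0,0,0],1],[[0,0,5],[0,0,0],1],[[0,0,5],[0,0,0],1]]'
python3 -m handwheel '[[[0,0,5],[0,0,0],1],[[0,0,5],[0,0,0],1],[[0,0,5],[0,0,0],1],[[0,0,5],[0,0,0],1],[[0,0,4.5],[0,0,0],1]]'
python3 -m handwheel '[[[0,0,0],[0,0,0],1],[[0,0,0],[0,0,0],1],[[0,0,0],[0,0,0],1]]'
python3 - <<'E'
from h import *
snap('top','top2.png'); p=cv2.imread('pics/top2.png'); cv2.imwrite('pics/top2c.png',cv2.resize(p[130:280,290:440],(600,600),interpolation=cv2.INTER_CUBIC))
E
```

```text
clock: 4.08
eef_pos: [510.2, -125.6, 76.2]
tool_rot: [3.141, 0.002, 2.316]
force: [-2.4, -2.5, 6.4]
width: 15.2
gripper_force: 59.1
clock: 4.5
eef_pos: [509.9, -125.7, 76.2]
tool_rot: [3.14, 0.002, 1.879]
force: [-3.8, -3.3, 7.7]
width: 15.5
gripper_force: 59.2
clock: 4.92
eef_pos: [509.6, -125.8, 76.2]
tool_rot: [3.14, 0.001, 1.451]
force: [-4.8, -2.7, 7.4]
width: 15.3
gripper_force: 59.4
clock: 5.17
eef_pos: [509.6, -125.8, 76.2]
tool_rot: [3.14, 0.001, 1.455]
force: [-3.7, -3.2, 8.5]
width: 15.2
gripper_force: 59.4
```

View pics/top2c.png

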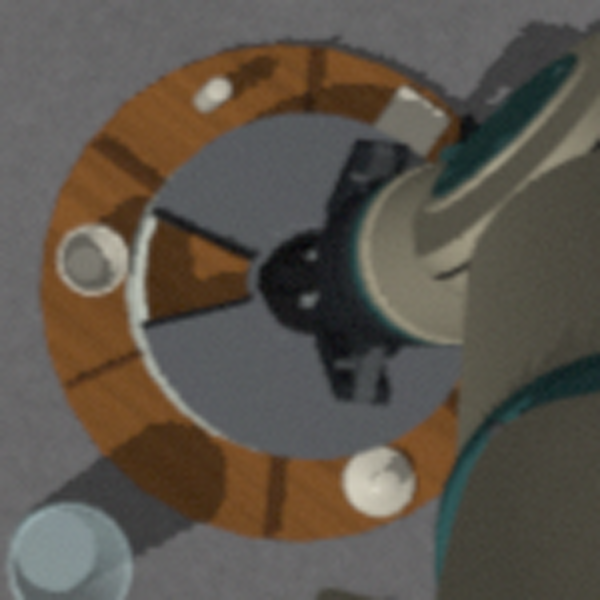

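The opening, from (150,212) to (145,325), now faces the cup with no divider showing inside it. The beaker hasn't moved. Time to release and lift straight up.

```bash
python3 -m handwheel '[[[0,0,0],[0,0,0],0.5],[[0,0,0],[0,0,0],0.3],[[0,0,0],[0,0,0],0.3],[[0,0,0],[0,0,0],0.3],[[0,0,0],[0,0,0],0.3]]'
python3 -m handwheel '[[[0,0,0],[0,0,-0.015],0.3],[[0,0,0],[0,0,-0.03],0.3],[[0,0,0],[0,0,-0.03],0.3],[[0,0,0],[0,0,-0.035],0.3],[[0,0,0],[0,0,-0.035],0.3]]'
python3 -m handwheel '[[[0,0,0],[0,0,0],0.3],[[0,0,0],[0,0,0],0.3],[[0,0,0],[0,0,0],0.3]]'
python3 - <<'E'
from h import *
im,T,s=wrist('w2.png'); snap('top','top3.png')
C=np.array([509.6,-124.5])
p=cv2.imread('pics/w2.png'); print(s['eef_pos'],s['force'])
E
```

```text
clock: 5.63
eef_pos: [510.0, -123.8, 74.4]
tool_rot: [3.141, -0.0, 1.456]
force: [-0.5, 0.3, -0.6]
width: 59.6
gripper_force: 0.0
clock: 6.05
eef_pos: [509.2, -124.0, 220.5]
tool_rot: [-3.14, 0.0, 1.456]
force: [1.6, 1.0, -0.3]
width: 59.7
gripper_force: 0.0
clock: 6.3
eef_pos: [509.5, -123.6, 219.0]
tool_rot: [-3.141, -0.001, 1.456]
force: [-0.2, 0.4, -0.1]
width: 59.7
gripper_force: 0.0
[ 509.47776831 -123.56519963  219.01853101] [-0.19336338  0.38644016 -0.11300596]
```

View pics/w2.png

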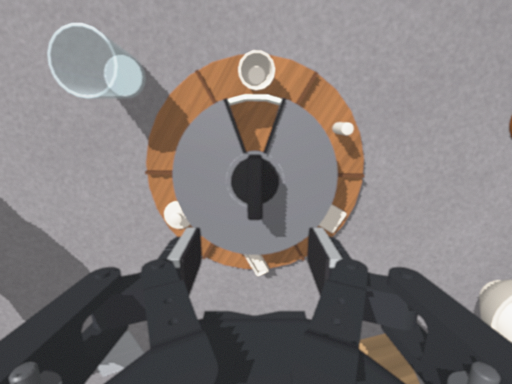

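The opening, from (227,101) to (284,101), is centred on the cup at (257,70). The gripper is clear of the cover and the beaker still stands.

```bash
python3 -c "
from cell import ctrl
print(ctrl.finish_job())"
```

```text
the job is handed in; nothing more can be done
None
```

I turned the cover about 68° clockwise so its opening is centred over the sample crucible's compartment, let go and lifted clear, left the beaker untouched, and handed the job in at about 6.4 s; the hand-in returned no verdict.

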